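Show the short dibber's point to the bench camera

TASK

The camera only runs with its battery cover shut, so press the cover down until it snaps shut; then pick up the shorter of the two dibbers and hold it up for the camera: its steel tip 10 cm straight out from the centre of the lens (measured square to the sloping glass), its shaft parallel to the glass and running straight up the slope, steel tip at the upper end. Finish while still holding it there, steady and touching nothing else, and leave the other things on the bench where they are.

Things in the scene. Friction and masses are not known exactly. Their poses are not given: they have to be found in the camera images.
- camera: grey wedge-shaped inspection camera, fixed to the bench, 170 (x) x 110 (y) x 87 high mm with the cover shut. Origin: on the bench; the housing spans x -75 to +95 mm and y -55 to +55 mm from it. Its own x axis runs from the low front (towards the robot, 35 mm high) to the high back (81 mm high without the cover). From x = -75 to +5 mm its top slopes up at 30 degrees and bears the glass; behind that lies the battery compartment under the cover
- camera_glass: the sloping black glass panel with the round lens in the middle. Origin: centre of the lens in the glass face, 58 mm above the bench and 35 mm in front of the camera's origin; z axis: square out of the glass (up and towards the robot, 30 degrees from vertical), x axis: straight up the slope away from the robot, y axis: level across the glass
- cover (a joint): battery cover on the camera's high back, a 5 mm grey plate 88 mm long and 106 mm wide with a small tab at its front edge, hinged on a level axis at the far end (96.5 mm behind the camera's origin, 82.5 mm up). 0 = fully shut, growing as it opens, rad; it rests half open at 0.56. An over-centre spring resists pressing with up to about 8 N at the front edge; pressed below about 0.2 it snaps shut by itself and stays shut
- cover_edge (a point): middle of the upper face of the cover near its front edge, 88 mm from the hinge axis: the place to press down with closed fingertips. About 133 mm above the bench when open, 86.5 mm when shut (and then 8.5 mm behind the camera's origin)
- dibber_short: the shorter dibber: wooden barrel, 26 mm diameter, with tapered steel point, 170 mm long in all, 70 g. Origin: on the bench under mid-length; shaft along its y axis, steel tip at y -85 mm, wooden butt at +85; the barrel (y -30 to +80) is gripped across, its axis 13 mm above the bench. As it lies the barrel is level and the y axis dips 0.056 rad to the butt. Points away from the robot, within 0.3 rad
- short_tip (a point): end of the steel point of the shorter dibber, 85 mm from its origin along -y, 10.5 mm above its underside
- short_butt (a point): wooden end of the shorter dibber, 85 mm from its origin along +y, 14.6 mm above its underside
- dibber_long: the longer dibber, 200 mm, otherwise alike, to be left alone; origin on the bench under the middle of its length, shaft along y, steel tip at y = -100 mm
- rose: brass watering rose, 70 mm wide and 59 mm high, a bystander; origin: centre of its underside
- tin: small tin, 75 mm wide and 58 mm high, a bystander; origin: centre of its underside
Mind the look-alikes: they are no part of the job. Leave any turquoise look-alike of the dibber_short alone.

How it is judged (in metres and radians):
On the way, in this order (a step that is already met when the one before it is completed fails the run):
1. the battery cover is pressed shut (value of joint cover below 0.05 rad), for 0.2 s.
2. the shorter dibber is lifted clear of the bench, in the fingers (height (world z) of dibber_short above 0.04 m and contact force between the fingers and dibber_short above 1 N), for 0.2 s.
At the end, for the whole second after the job is handed in: Cover shut (below 0.05 rad); the shorter dibber held still in the fingers, clear of bench and camera, its tip 100 mm (+-20) out from the glass and within 20 mm of the lens axis up and across the slope, its shaft within 0.22 rad of the up-slope direction, tip at the upper end (value of joint cover below 0.05 rad and x of short_tip in the frame of camera_glass between -0.02 and 0.02 m and y of short_tip in the frame of camera_glass between -0.02 and 0.02 m and z of short_tip in the frame of camera_glass between 0.08 and 0.12 m and angle between the y axis of dibber_short and the x axis of camera_glass, either way round below 0.22 rad and x of short_butt in the frame of camera_glass below -0.1 m and contact force between the fingers and dibber_short above 1 N and contact force between dibber_short and camera below 0.1 N and height (world z) of short_butt above 0.025 m and height (world z) of short_tip above 0.1 m and linear speed of dibber_short below 0.02 m/s and angular speed of dibber_short below 0.15 rad/s); the arm keeps its last pose, push and grip.
It fails at once if the longer dibber the rose or the tin is disturbed (moved more than 30 mm) (distance of any of dibber_long, rose, tin from where it was at the start of the episode above 0.03 m).
It also fails if it takes over 64 s, if anything falls off the work surface, if the arm or the gripper's body presses on something with over 40 N, if the wrist force passes 120 N, or if a joint passes its speed limit or range.

ROBOT

A 6-joint arm with a two-finger parallel gripper is mounted at the origin on the work surface; the furniture and walls round the work are solid. World frame = base frame: x ahead of the robot, y to its left, z up, the work surface at z = 0. Lengths are in m, angles in degrees, forces in N, time in s.
With the tool pointing down it reaches from about 0.4 to 0.825 m from the base axis. Payload 7 kg.
Tool frame: the origin (TCP) lies at the very end of the fingers, on their centre line; the grasp point (between the pads) lies 19 mm behind it; z points along the fingers, y is the direction in which the jaws open and shut (so a half turn about z gives the same grasp; the last joint's range is limited). The gripper opens to 88 mm and grips with 3 to 60 N. Pads are 19 mm wide; open, the fingers measure 130 mm over their backs; the gripper's body (78 mm by 193 mm) begins 47 mm behind the grasp point.
Start: joints at [-50.644, 20.546, 0.682, 0, -70.136, -16.507], TCP at [0.262, -0.622, 0.227] pointing down, gripper open.
Joint ranges: [-176.03, 176.03], [-82.01, 121.73], [-58.28, 71.71], [-173.87, 95.51], [-174.79, -0.11], [-173.66, 173.66]. Speed limits (degrees/s): [136.94, 136.94, 172.46, 180, 180, 180].

INTERFACE

Orientations are given as [roll, pitch, yaw] about the fixed x, y, z axes, in that order (R = Rz(yaw) Ry(pitch) Rx(roll)).
In Python, from plant import ctrl, snapshot, workorder gives the robot as it stands. The module is installed in compiled form; this text tells all that it offers.
- The arm moves only by the shell command python3 -m creep 'ROWS'. ROWS is JSON, a list of rows, each a list of 5 numbers: the shift along the tool's x, y, z scaled (see below), then the turn about the tool's z scaled (see below), then the finger opening in mm, from 0 to 87.6. A call has exactly 8 rows; each row is the pose to reach, as a shift and turn from the pose commanded when the call began, along the tool's axes at that moment, turning the shorter way round; what a row does not reach only later rows make up. The controller multiplies each number of a shift by 0.1 m and each number of a turn by 180 degrees. A row lasts 1/12 s, in which the tool goes at most 41.7 mm and 7.16 degrees, less where a joint would pass 70% of its speed; a pose out of reach is approached as far as the arm can. A call with a number of a shift or a turn outside -1 to 1 is refused whole. A call with a gripper value outside its range is refused whole. The fingers move at their own pace and stop on an object; the grip force is fixed at half the most. Time passes only in rows, so rows that repeat a pose let the fingers close, or fill a call up. It gives the time, the measured TCP pose, the force and the opening at its end, in the units of the state.
- ctrl.get_obs(): the state, without advancing time (a new reading comes with each control period).
- snapshot(name): name is "scene" or "side" or "wrist"; returns a dict with "img" (400x640x3 uint8, blue, green, red), "camera_matrix" (3x3 intrinsics, pixels), "xyz" and "rotation" of the camera in the world. Camera axes: x right, y up, looking along -z (the intrinsics and any distortion apply to the point x, -y, -z); pixel columns grow to the right and rows downward; lengths in m; the calibration is good to about 2 mm. A picture is of the moment at which its call begins. There is no depth.
- workorder.close_job(): hands the job in, once; it reports no verdict.
The state is a dict: "clock": time; "joint_pos": joint angles; "qvel": joint speeds; "tau": joint torques, N m; "tool_pos": TCP position; "orientation": TCP orientation; "force": force on the tool from outside, world axes, zero at the start; "moment": the same for the moment, N m; "opening": finger opening in m.
Only numpy, scipy, OpenCV 4.12 (cv2) and the standard library are available. Lean on these libraries where they do the work, as an engineer would, in place of code of your own. Each camera call takes 0.05 s, during which the arm holds its last target.

## Working session

There is one attempt and no reset: what is moved stays moved. The work goes in short steps, Python scripts to look and compute and a shell command to move; the robot and the scene stay as the last step left them, time stands still between calls to the robot, and variables do not carry over. Pictures are saved under pics/ and viewed, and the job is handed in when it is done.

```bash
mkdir -p pics; python3 - <<'E'
from plant import ctrl, snapshot
import cv2
print(ctrl.get_obs())
for n in ["scene","side","wrist"]:
    s=snapshot(n); cv2.imwrite(f"pics/{n}0.png",s["img"]); print(n,s["camera_matrix"],s["xyz"],s["rotation"],s.keys())
E
```

```text
{'clock': 0.0, 'joint_pos': array([-5.06429137e+01,  2.05923656e+01,  6.33145375e-01, -1.97863327e-02,
       -7.01362022e+01, -1.65066636e+01]), 'qvel': array([-0.10650382,  0.00971082,  0.0579888 ,  0.01728491, -0.01017193,
        0.06407121]), 'tau': array([ 7.97143207e-05, -5.82714200e+01,  2.93051541e+01,  6.99694142e+00,
        6.72103168e-03, -1.69092427e-04]), 'tool_pos': array([ 0.26189612, -0.62158259,  0.22560847]), 'orientation': array([ 1.79903225e+02, -9.28099234e-03, -1.57156308e+02]), 'force': array([ 0.44231374, -0.41491608, -0.60853671]), 'moment': array([ 0.03772679,  0.01206089, -0.04856386]), 'opening': 0.08754758674325178}
scene [[424.48372796   0.         315.21100833]
 [  0.         424.48372796 195.20058101]
 [  0.           0.           1.        ]] [-0.06559925 -0.8323186   0.51191432] [ 66.73850282  -0.08575015 -42.83159523] dict_keys(['img', 'camera_matrix', 'xyz', 'rotation'])
side [[448.88962732   0.         320.85712931]
 [  0.         448.88962732 199.61133101]
 [  0.           0.           1.        ]] [ 0.44006005 -1.17799443  0.75036227] [58.06696368 -1.0909889  -8.0588078 ] dict_keys(['img', 'camera_matrix', 'xyz', 'rotation'])
wrist [[351.45307894   0.         320.00171453]
 [  0.         351.45307894 200.92765426]
 [  0.           0.           1.        ]] [ 0.19132278 -0.65150402  0.38278113] [-16.43081132  -0.14431477 112.80460767] dict_keys(['img', 'camera_matrix', 'xyz', 'rotation'])
```

View pics/scene0.png

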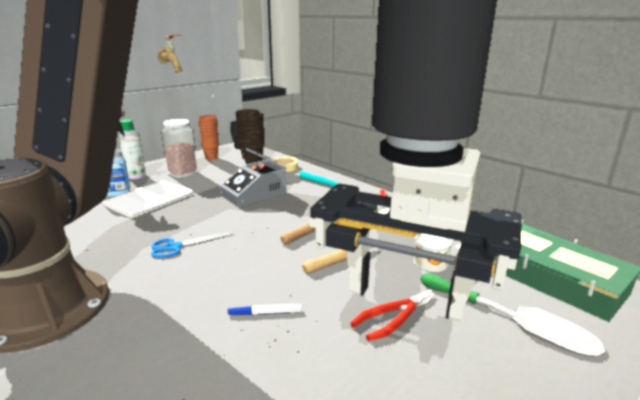

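View pics/side0.png

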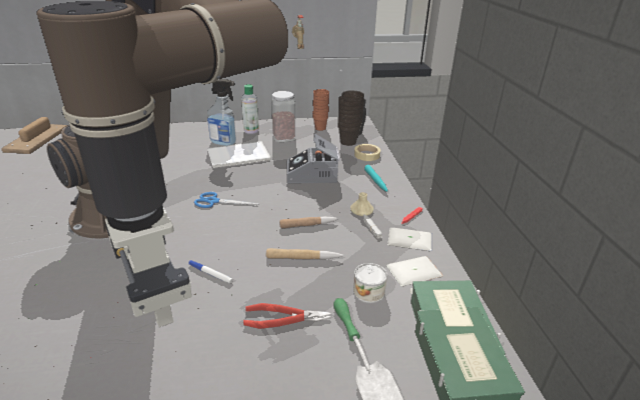

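View pics/wrist0.png

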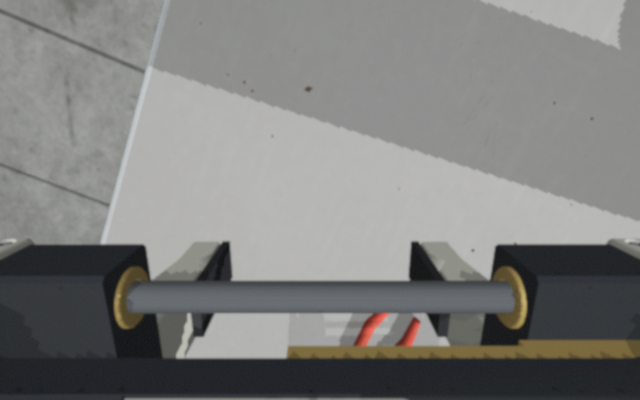

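Candidates for the short dibber in the side view: brown (307,222), tan (305,255), and the turquoise one (376,178), which is a look-alike. I'll zoom in to check.

```bash
cat > h.py <<'E'
import numpy as np, cv2
from scipy.spatial.transform import Rotation as Ro
from plant import ctrl, snapshot
def rot(r): return Ro.from_euler('xyz',r,degrees=True).as_matrix()
def ray(s,u,v):
    d=np.linalg.inv(s["camera_matrix"])@np.array([u,v,1.]); d=d*[1,-1,-1]
    return np.array(s["xyz"]), rot(s["rotation"])@d
def onz(s,u,v,z):
    o,d=ray(s,u,v); return o+d*(z-o[2])/d[2]
def proj(s,p):
    c=rot(s["rotation"]).T@(np.array(p)-s["xyz"]); c=c*[1,-1,-1]; q=s["camera_matrix"]@c; return q[:2]/q[2]
def tri(s1,p1,s2,p2):
    A=[];b=[]
    for s,p in((s1,p1),(s2,p2)):
        o,d=ray(s,*p); d=d/np.linalg.norm(d); M=np.eye(3)-np.outer(d,d); A.append(M); b.append(M@o)
    x=np.linalg.lstsq(np.vstack(A),np.hstack(b),rcond=None)[0]
    return x,[np.linalg.norm(a@x-c) for a,c in zip(A,b)]
def crop(s,x0,y0,x1,y1,k,name): cv2.imwrite("pics/"+name,cv2.resize(s["img"][y0:y1,x0:x1],None,fx=k,fy=k,interpolation=cv2.INTER_CUBIC))
E
python3 - <<'E'
from h import *
s=snapshot("side"); crop(s,240,110,440,260,4,"side_c.png")
for n,p in dict(br_butt=(280,224),br_tip=(337,219),tan_butt=(267,254),tan_tip=(343,258),tq1=(366,168),tq2=(386,190)).items(): print(n,onz(s,*p,.012).round(4))
s=snapshot("scene"); crop(s,200,130,400,280,4,"scene_c.png")
E
```

```text
br_butt [ 0.4857 -0.1242  0.012 ]
br_tip [ 0.6519 -0.1176  0.012 ]
tan_butt [ 0.4437 -0.2556  0.012 ]
tan_tip [ 0.637  -0.2947  0.012 ]
tq1 [0.8077 0.1841 0.012 ]
tq2 [0.8382 0.0283 0.012 ]
```

View pics/side_c.png

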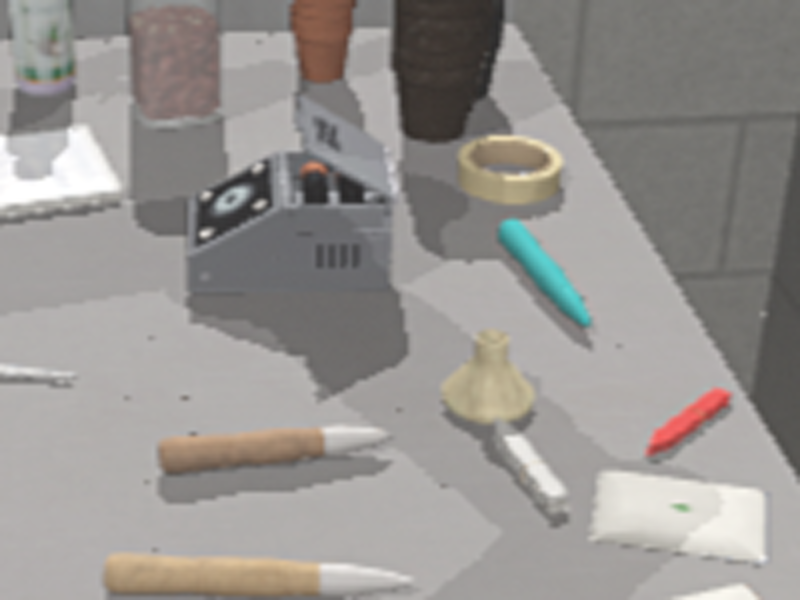

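View pics/scene_c.png

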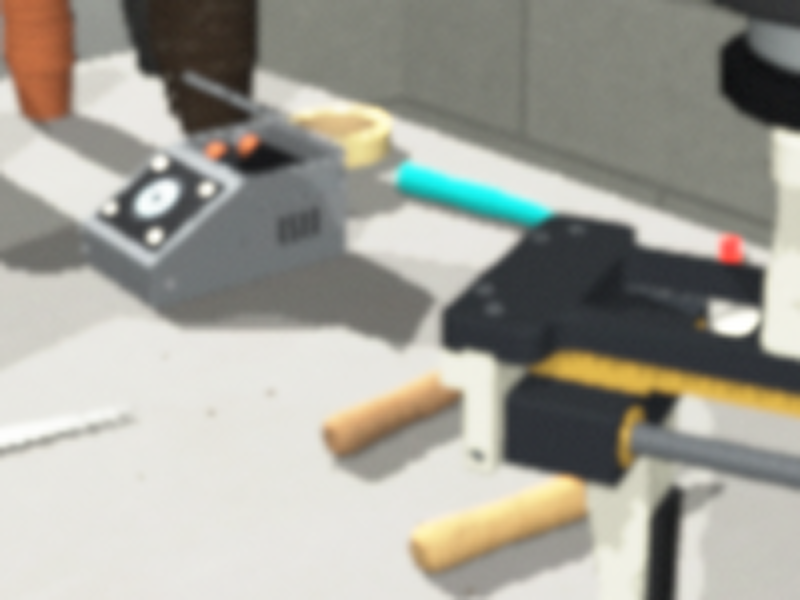

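The crop shows the brown dibber at (280..337, 222), about 166 mm long, so it is the short one. The tan one is about 197 mm, the long one. Next I'll measure the camera unit.

```bash
python3 - <<'E'
from h import *
S=snapshot("side");C=snapshot("scene")
a=lambda x,y:((x+.5)/4-.5+240,(y+.5)/4-.5+110)
b=lambda x,y:((x+.5)/4-.5+200,(y+.5)/4-.5+130)
P=dict(lens=((233,199),(157,198)),fl=((207,239),(154,236)),bl=((206,195),(110,209)),br=((258,168),(160,163)),fr=((259,206),(206,188)))
# side image: near-right etc.; scene matches by geometry
P=dict(lens=((233,199),(157,198)),w_front_right=((206,240),(154,236)),w_front_left=((206,196),(110,209)),w_back_left=((259,168),(160,163)),w_back_right=((260,206),(206,188)))
for n,(p,q) in P.items():
    x,e=tri(S,a(*p),C,b(*q)); print(n,x.round(4),np.round(e,4))
for n,p in dict(frontR=(188,293),backR=(392,291)).items(): print(n,onz(S,*a(*p),0).round(4))
for n,p in dict(frontR=(162,306),frontL=(86,254),backR=(345,255)).items(): print('scene',n,onz(C,*b(*p),0).round(4))
x=tri(S,a(340,158),C,b(232,92))
E
```

```text
lens [0.5672 0.1821 0.059 ] [0.0003 0.0003]
w_front_right [0.5405 0.1451 0.0443] [0.0027 0.0027]
w_front_left [0.547  0.2162 0.0458] [0.0004 0.0004]
w_back_left [0.593  0.2154 0.0711] [0.0001 0.0001]
w_back_right [0.5859 0.1442 0.0718] [0.0006 0.0006]
frontR [0.5238 0.1299 0.    ]
backR [0.6947 0.1149 0.    ]
scene frontR [0.5314 0.1285 0.    ]
scene frontL [0.542 0.249 0.   ]
scene backR [0.6877 0.1122 0.    ]
```

```bash
python3 - <<'E'
from h import *
S=snapshot("side")
for n,p in dict(jar=(284,138),spray=(222,145),pot=(320,130),dpot=(350,144),tape=(368,160)).items(): print(n,onz(S,*p,0).round(3))
ps=np.radians(-157.16);X=np.array([np.cos(ps),np.sin(ps)]);Y=np.array([np.sin(ps),-np.cos(ps)])
d=np.array([.622,.177])-[.262,-.622];print(X@d,Y@d)
E
python3 -m creep '[[-0.05,0.05,0,0,60],[-0.15,0.15,0,0,40],[-0.28,0.27,0,0,20],[-0.42,0.4,0,0,0],[-0.57,0.54,0,0,0],[-0.72,0.68,0,0,0],[-0.86,0.81,0,0,0],[-1,0.93,0,0,0]]'
```

```text
jar [0.541 0.494 0.   ]
spray [0.297 0.452 0.   ]
pot [ 0.697  0.561 -0.   ]
dpot [0.796 0.412 0.   ]
tape [0.835 0.267 0.   ]
-0.6419123604251115 0.5966150530563755
clock: 1.07
tool_pos: [0.3186, -0.4954, 0.2268]
orientation: [-180.0, 0.0, -157.1]
force: [0.3, 0.3, -0.7]
opening: 0.0398
```

```bash

python3 -m creep '[[-0.14,0.13,0,0,0],[-0.28,0.26,0,0,0],[-0.42,0.39,0,0,0],[-0.56,0.52,0,0,0],[-0.7,0.65,0,0,0],[-0.85,0.79,0,0,0],[-1,0.93,0,0,0],[-1,0.93,0,0,0]]'
python3 -m creep '[[-0.14,0.13,0,0,0],[-0.28,0.26,0,0,0],[-0.42,0.39,0,0,0],[-0.56,0.52,0,0,0],[-0.7,0.65,0,0,0],[-0.85,0.79,0,0,0],[-1,0.93,0,0,0],[-1,0.93,0,0,0]]'
python3 -m creep '[[-0.14,0.13,0,0,0],[-0.28,0.26,0,0,0],[-0.42,0.39,0,0,0],[-0.56,0.52,0,0,0],[-0.7,0.65,0,0,0],[-0.85,0.79,0,0,0],[-1,0.93,0,0,0],[-1,0.93,0,0,0]]'
python3 - <<'E'
from h import *
for n in ["side","wrist"]:
    s=snapshot(n); cv2.imwrite(f"pics/{n}1.png",s["img"])
E
```

```text
clock: 1.73
tool_pos: [0.375, -0.3698, 0.227]
orientation: [-180.0, 0.1, -157.0]
force: [0.3, 0.5, -0.3]
opening: 0.0006
clock: 2.4
tool_pos: [0.4309, -0.2459, 0.2268]
orientation: [-180.0, 0.1, -157.0]
force: [-0.5, -0.1, -0.7]
opening: 0.0002
clock: 3.07
tool_pos: [0.487, -0.1217, 0.2266]
orientation: [-180.0, 0.1, -157.0]
force: [1.0, 0.2, -0.4]
opening: 0.0003
```

View pics/wrist1.png

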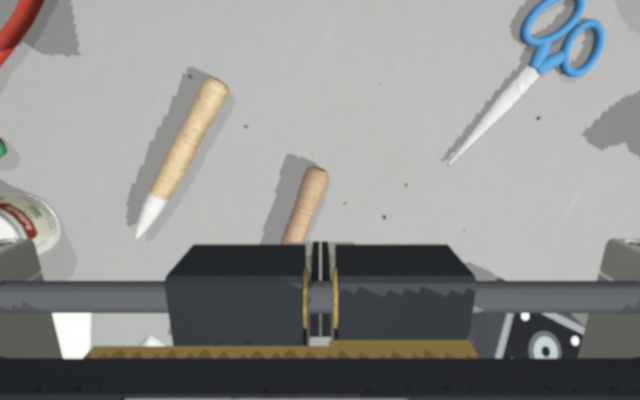

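```bash
python3 - <<'E'
from h import *
s=snapshot("wrist");S=snapshot("side")
hsv=cv2.cvtColor(s["img"],cv2.COLOR_BGR2HSV)
m=cv2.inRange(hsv,(3,60,80),(20,170,230));m[245:]=0;m[:,:260]=0;m[:,350:]=0
p=np.column_stack(np.nonzero(m))[:,::-1]; print(len(p),p.min(0),p.max(0))
c=p.mean(0);w,v=np.linalg.eigh(np.cov(p.T.astype(float)));d=v[:,1];t=(p-c)@d
A=onz(s,*(c+d*t.min()),.013);B=onz(s,*(c+d*t.max()),.013);print(A,B,np.degrees(np.arctan2(*(A-B)[1::-1])))
print("butt px side",proj(S,A),proj(S,B))
E
python3 -m creep '[[-0.14,0.13,0,0,0],[-0.28,0.26,0,0,0],[-0.42,0.39,0,0,0],[-0.56,0.52,0,0,0],[-0.7,0.65,0,0,0],[-0.85,0.79,0,0,0],[-1,0.93,0,0,0],[-1,0.93,0,0,0]]'
python3 -m creep '[[-0.14,0.13,0,0,0],[-0.28,0.26,0,0,0],[-0.42,0.39,0,0,0],[-0.56,0.52,0,0,0],[-0.7,0.65,0,0,0],[-0.85,0.79,0,0,0],[-1,0.93,0,0,0],[-1,0.93,0,0,0]]'
python3 -m creep '[[-0.1,0.1,0,-0.02,0],[-0.2,0.2,0,-0.04,0],[-0.3,0.3,0,-0.07,0],[-0.42,0.39,0,-0.1,0],[-0.42,0.39,0,-0.13,0],[-0.42,0.39,0,-0.155,0],[-0.42,0.39,0,-0.155,0],[-0.42,0.39,0,-0.155,0]]'
```

```text
1597 [282 167] [327 244]
[ 0.48323537 -0.12436924  0.013     ] [ 0.57950351 -0.12095961  0.013     ] -177.97154651214254
butt px side [279.11125724 223.81278329] [312.48140671 220.96443912]
clock: 3.93
tool_pos: [0.5434, 0.0021, 0.2264]
orientation: [-180.0, 0.0, -157.1]
force: [0.3, -0.5, -0.6]
opening: 0.0002
clock: 4.6
tool_pos: [0.6, 0.1289, 0.2258]
orientation: [-180.0, -0.0, -157.0]
force: [0.2, -0.2, -0.5]
opening: 0.0002
clock: 5.27
tool_pos: [0.622, 0.178, 0.2263]
orientation: [180.0, -0.0, -129.4]
force: [-0.3, -0.2, 0.3]
opening: 0.0004
```

```bash
python3 -m creep '[[0,0,0.1,0.03,0],[0,0,0.2,0.07,0],[0,0,0.3,0.11,0],[0,0,0.4,0.15,0],[0,0,0.5,0.19,0],[0,0,0.6,0.23,0],[0,0,0.7,0.27,0],[0,0,0.7,0.31,0]]'
python3 - <<'E'
from h import *
S=snapshot("side");C=snapshot("scene")
crop(S,240,60,400,200,4,"side2.png");crop(C,180,60,340,200,4,"scene2.png")
E
```

```text
clock: 5.93
tool_pos: [0.6208, 0.1771, 0.1543]
orientation: [-179.9, -0.2, 174.7]
force: [0.2, -0.5, -0.4]
opening: 0.0002
```

View pics/side2.png

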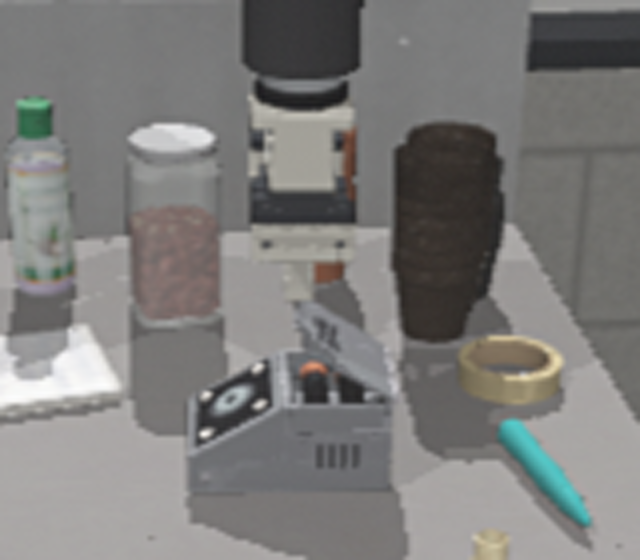

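View pics/scene2.png

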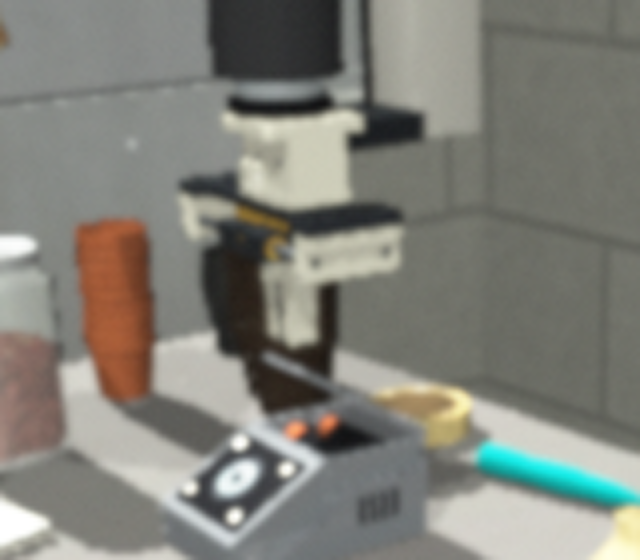

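```bash
python3 -m creep '[[-0.05,0,0.1,0,0],[-0.05,0,0.18,0,0],[-0.05,0,0.26,0,0],[-0.05,0,0.34,0,0],[-0.05,0,0.42,0,0],[-0.05,0,0.5,0,0],[-0.05,0,0.57,0,0],[-0.05,0,0.63,0,0]]'
python3 -m creep '[[0,0,0,0,0],[0,0,0.02,0,0],[0,0,0.02,0,0],[0,0,0.02,0,0],[0,0,0.02,0,0],[0,0,0.02,0,0],[0,0,0.02,0,0],[0,0,0.02,0,0]]'
python3 - <<'E'
from h import *
S=snapshot("side");C=snapshot("scene")
crop(S,240,60,400,200,4,"side3.png")
E
```

```text
clock: 6.7
tool_pos: [0.6265, 0.1768, 0.0922]
orientation: [-180.0, -0.1, 175.2]
force: [-0.8, -1.1, 0.0]
opening: 0.0006
clock: 7.37
tool_pos: [0.6269, 0.1771, 0.0918]
orientation: [180.0, 0.0, 175.2]
force: [0.2, -1.2, -0.5]
opening: 0.0003
```

View pics/side3.png

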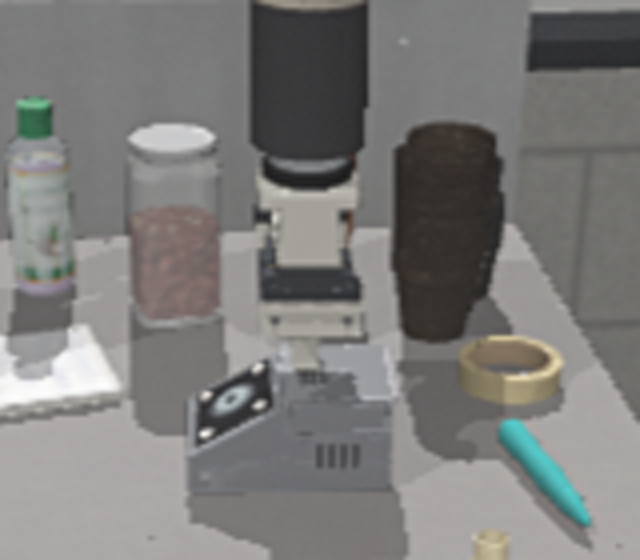

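The side view shows the cover lying flat and shut at (330,370) in the crop. Now I'll lift and go to the short dibber's butt end, planning to tilt it later by pressing it on the camera's slope.

```bash

python3 -m creep '[[0,0,-0.15,0,0],[0,0,-0.35,0,0],[0,-0.1,-0.55,0,0],[0,-0.25,-0.75,0,0],[0,-0.4,-0.95,0,0],[0,-0.6,-1,0,0],[0,-0.8,-1,0,0],[0,-1,-1,0,0]]'
python3 -m creep '[[0.1,-0.15,0,0,70],[0.2,-0.3,0,0,70],[0.3,-0.45,0,0,70],[0.4,-0.6,0,0,70],[0.5,-0.75,0,0,70],[0.6,-0.9,0,0,70],[0.7,-1,0,0,70],[0.9,-1,0,0,70]]'
python3 -m creep '[[0,-0.15,0,0,70],[0,-0.3,0,0,70],[0,-0.45,0,0,70],[0,-0.6,0,-0.01,70],[0,-0.75,0,-0.02,70],[0,-0.9,0,-0.03,70],[0,-1,0,-0.038,70],[0,-1.0,0,-0.038,70]]'
python3 - <<'E'
from h import *
S=snapshot("side");w=snapshot("wrist")
o=ctrl.get_obs();print(o["tool_pos"],o["orientation"])
cv2.imwrite("pics/w4.png",w["img"]); crop(S,200,80,400,230,4,"side4.png")
E
```

```text
clock: 8.13
tool_pos: [0.6186, 0.0768, 0.1925]
orientation: [180.0, 0.1, 175.2]
force: [-0.4, -0.3, 0.1]
opening: 0.0003
clock: 8.8
tool_pos: [0.5204, -0.0164, 0.1914]
orientation: [-180.0, 0.0, 175.1]
force: [-0.3, 0.1, 0.3]
opening: 0.0478
clock: 9.47
tool_pos: [0.5115, -0.116, 0.1916]
orientation: [-180.0, -0.0, -178.0]
force: [0.1, -0.0, -0.4]
opening: 0.0701
[ 0.51183967 -0.11476045  0.19160841] [ 1.79993856e+02  8.89928398e-03 -1.78045353e+02]
```

View pics/w4.png

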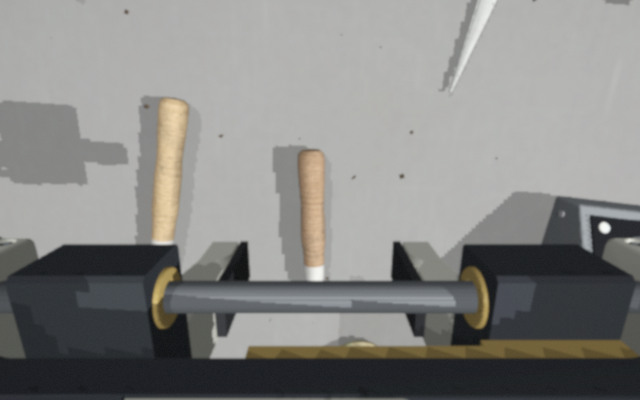

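View pics/side4.png

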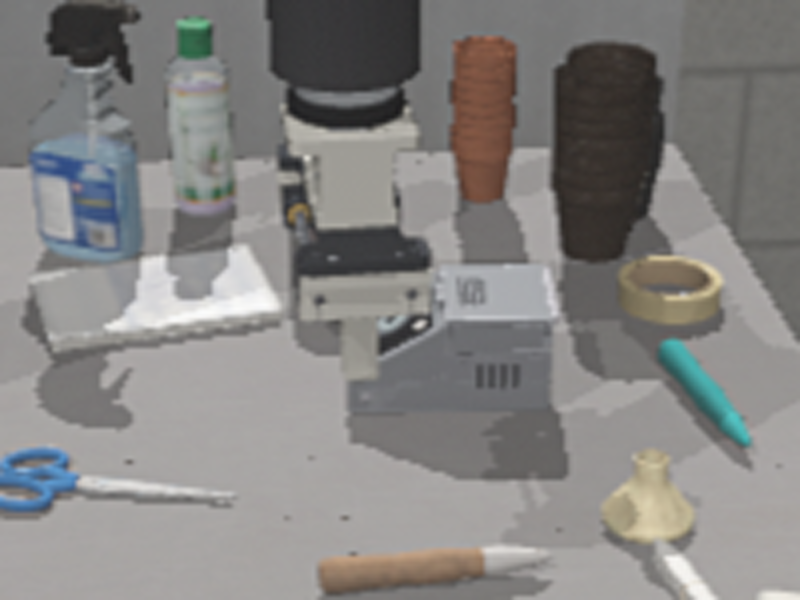

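The cover is shut at (495,290) in the crop. In the wrist view the whole barrel is visible, with the butt at (312,152) and the steel starting at (314,267). I'll refine the measurement.

```bash
python3 - <<'E'
from h import *
s=snapshot("wrist");o=ctrl.get_obs()
hsv=cv2.cvtColor(s["img"],cv2.COLOR_BGR2HSV)
m=cv2.inRange(hsv,(3,60,60),(20,190,230));m[272:]=0;m[:,:280]=0;m[:,350:]=0
(c,wh,a)=cv2.minAreaRect(np.column_stack(np.nonzero(m))[:,::-1].astype(np.float32));b=cv2.boxPoints((c,wh,a));b=b[np.argsort(b[:,1])]
A=onz(s,*b[:2].mean(0),.015);B=onz(s,*b[2:].mean(0),.013);print(A,B,np.linalg.norm(A-B))
u=(B-A)[:2];u/=np.linalg.norm(u);th=np.degrees(np.arctan2(u[1],u[0]));print("dir",th)
g=A[:2]+u*.028; ps=np.radians(o["orientation"][2]);d=g-o["tool_pos"][:2]
print(g,"tool shift",np.cos(ps)*d[0]+np.sin(ps)*d[1],np.sin(ps)*d[0]-np.cos(ps)*d[1])
E
```

```text
[ 0.4833735  -0.12436765  0.015     ] [ 0.60459692 -0.12128634  0.013     ] 0.12127906574412173
dir 1.4560560073055626
[ 0.51136446 -0.12365616] tool shift 0.0009193379135761528 -0.00923732012721251
```

```bash

python3 -m creep '[[0,-0.05,0.12,0,70],[0,-0.09,0.25,0,70],[0,-0.09,0.4,0,70],[0,-0.09,0.55,0,70],[0,-0.09,0.7,0,70],[0,-0.09,0.85,0,70],[0,-0.09,1,0,70],[0,-0.09,1,0,70]]'
python3 -m creep '[[0,0,0.15,0,70],[0,0,0.3,0,70],[0,0,0.45,0,70],[0,0,0.6,0,70],[0,0,0.72,0,70],[0,0,0.8,0,70],[0,0,0.85,0,70],[0,0,0.865,0,70]]'
python3 -m creep '[[0,0,0,0,70],[0,0,0,0,60],[0,0,0,0,50],[0,0,0,0,30],[0,0,0,0,10],[0,0,0,0,10],[0,0,0,0,10],[0,0,0,0,10]]'
python3 -m creep '[[0,0,0,0,10],[0,0,0,0,10],[0,0,-0.05,0,10],[0,0,-0.12,0,10],[0,0,-0.22,0,10],[0,0,-0.35,0,10],[0,0,-0.5,0,10],[0,0,-0.6,0,10]]'
python3 - <<'E'
from h import *
S=snapshot("side");w=snapshot("wrist")
cv2.imwrite("pics/w5.png",w["img"]); crop(S,240,110,400,250,4,"side5.png")
E
```

```text
clock: 10.28
tool_pos: [0.5107, -0.1228, 0.089]
orientation: [180.0, -0.3, -178.0]
force: [0.1, 0.3, -0.9]
opening: 0.0701
clock: 10.95
tool_pos: [0.5125, -0.1232, 0.0049]
orientation: [-180.0, -0.0, -177.9]
force: [0.2, 0.2, 0.4]
opening: 0.0698
clock: 11.62
tool_pos: [0.5125, -0.1234, 0.0051]
orientation: [180.0, 0.0, -177.9]
force: [-0.3, -0.8, -0.3]
opening: 0.0292
clock: 12.28
tool_pos: [0.5131, -0.1234, 0.0673]
orientation: [-180.0, 0.1, -177.9]
force: [-0.5, 0.8, -2.3]
opening: 0.0258
```

View pics/side5.png

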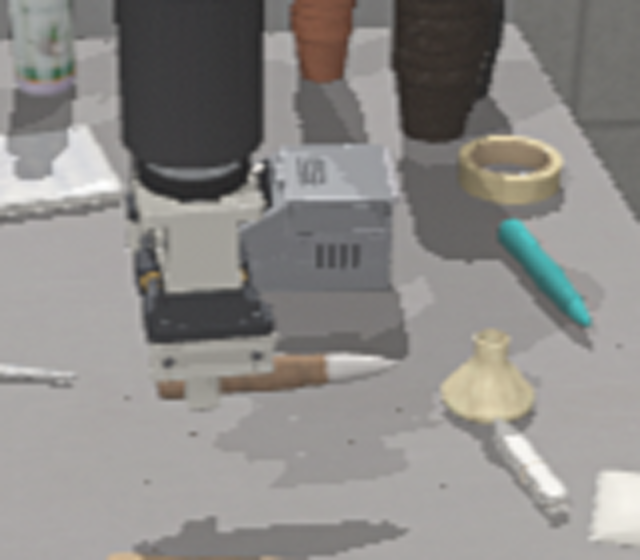

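The dibber is held level, with the barrel at (200..325,380) and the tip at (395,363) in the crop. I'll raise it and carry it across to the camera.

```bash

python3 -m creep '[[0,0.05,-0.1,0,10],[0,0.13,-0.2,0,10],[0,0.24,-0.3,0,10],[0,0.38,-0.4,0,10],[0,0.53,-0.5,0,10],[0,0.68,-0.6,0,10],[0,0.83,-0.65,0,10],[0,0.98,-0.65,0,10]]'
python3 -m creep '[[0,0.13,0,0,10],[0,0.26,0,0,10],[0,0.39,0,0,10],[0,0.52,0,0,10],[0,0.65,0,0,10],[0,0.78,0,0,10],[0,0.9,0,0,10],[0,1,0,0,10]]'
python3 -m creep '[[0,0.13,0,0,10],[0,0.26,0,0,10],[0,0.39,0,0,10],[0,0.52,0,0,10],[0,0.65,0,0,10],[0,0.78,0,0,10],[-0.02,0.9,0,0,10],[-0.06,1,0,0,10]]'
python3 -m creep '[[0,0.05,0,0.01,10],[0,0.13,0,0.02,10],[0,0.13,0,0.03,10],[0,0.13,0,0.04,10],[0,0.13,0,0.04,10],[0,0.13,0,0.04,10],[0,0.13,0,0.04,10],[0,0.13,0,0.04,10]]'
python3 - <<'E'
from h import *
S=snapshot("side");C=snapshot("scene")
crop(S,220,70,400,210,4,"side6.png");crop(C,150,60,340,210,4,"scene6.png")
E
```

```text
clock: 13.05
tool_pos: [0.5096, -0.0236, 0.1321]
orientation: [180.0, 0.1, -177.9]
force: [0.8, 1.5, -1.3]
opening: 0.0259
clock: 13.72
tool_pos: [0.5053, 0.076, 0.1304]
orientation: [180.0, 0.0, -177.9]
force: [1.2, -0.8, -0.6]
opening: 0.026
clock: 14.38
tool_pos: [0.5077, 0.176, 0.1301]
orientation: [180.0, 0.0, -177.9]
force: [0.8, -0.1, -0.7]
opening: 0.0259
clock: 15.05
tool_pos: [0.5074, 0.1876, 0.1301]
orientation: [180.0, 0.0, 174.9]
force: [0.4, -0.1, -0.9]
opening: 0.0259
```

View pics/side6.png

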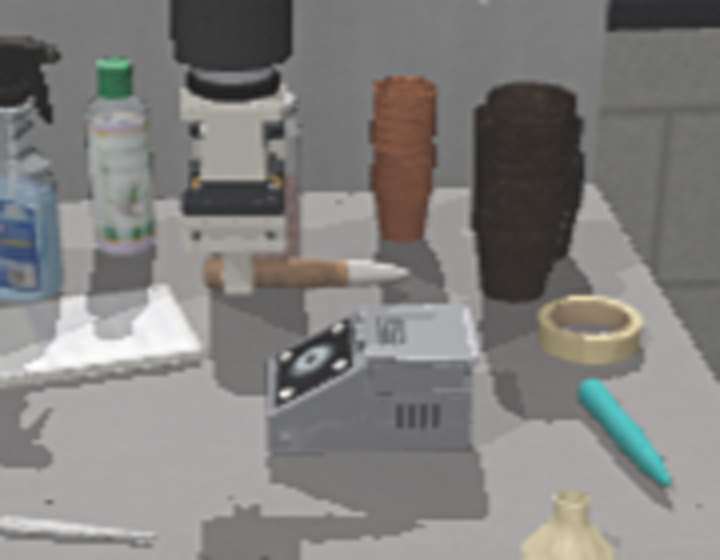

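View pics/scene6.png

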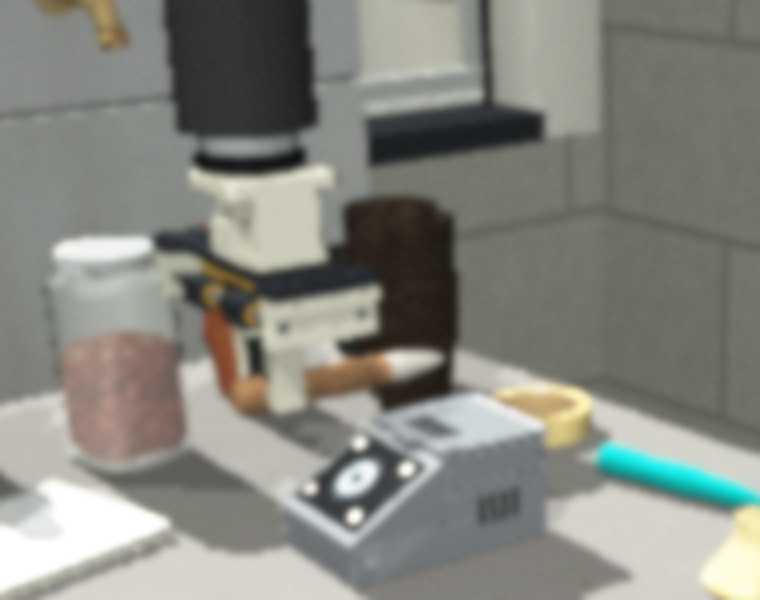

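```bash

python3 -m creep '[[0,0,0.1,0,10],[0,0,0.2,0,10],[0,0,0.28,0,10],[0,0,0.36,0,10],[0,0,0.42,0,10],[0,0,0.48,0,10],[0,0,0.54,0,10],[0,0,0.58,0,10]]'
python3 - <<'E'
from h import *
S=snapshot("side");C=snapshot("scene")
crop(S,220,70,400,210,4,"side7.png");crop(C,150,60,340,210,4,"scene7.png")
E
```

```text
clock: 15.82
tool_pos: [0.5073, 0.1876, 0.0714]
orientation: [-180.0, -0.0, 174.9]
force: [-1.4, 0.8, 1.8]
opening: 0.0257
```

View pics/side7.png

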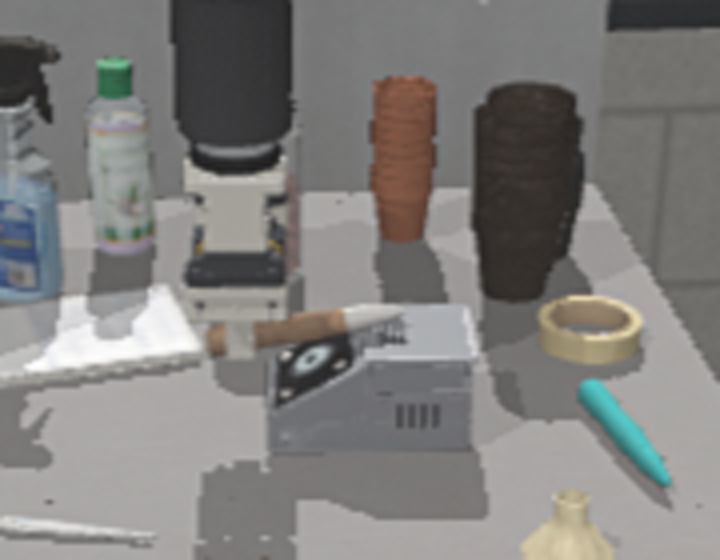

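View pics/scene7.png

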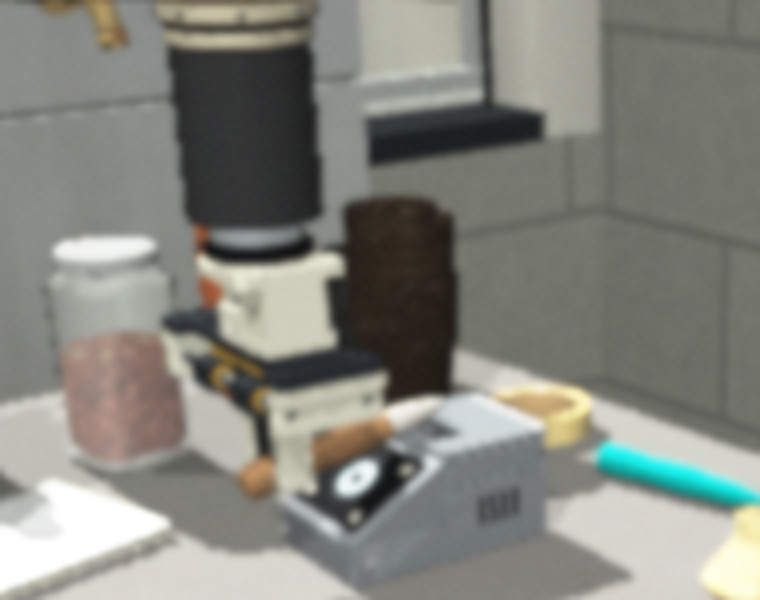

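The shaft is tilting up on the cover's front edge, with the tip at (405,312) in the crop. The fingers are clear of the housing front by about 10 mm, so I'll continue.

```bash

python3 -m creep '[[0,0,0.05,0,10],[0,0,0.1,0,10],[0,0,0.15,0,10],[0,0,0.2,0,10],[0,0,0.25,0,10],[0,0,0.3,0,10],[0,0,0.35,0,10],[0,0,0.38,0,10]]'
python3 - <<'E'
from h import *
S=snapshot("side");C=snapshot("scene")
crop(S,220,70,400,210,4,"side8.png");crop(C,150,60,340,210,4,"scene8.png");print(ctrl.get_obs()["force"],ctrl.get_obs()["tool_pos"])
E
```

```text
clock: 16.58
tool_pos: [0.507, 0.1874, 0.0332]
orientation: [-180.0, -0.0, 174.8]
force: [0.3, 0.5, 3.3]
opening: 0.0258
[-1.41421077  0.31655524  1.40014396] [0.50668621 0.18721336 0.03321312]
```

View pics/side8.png

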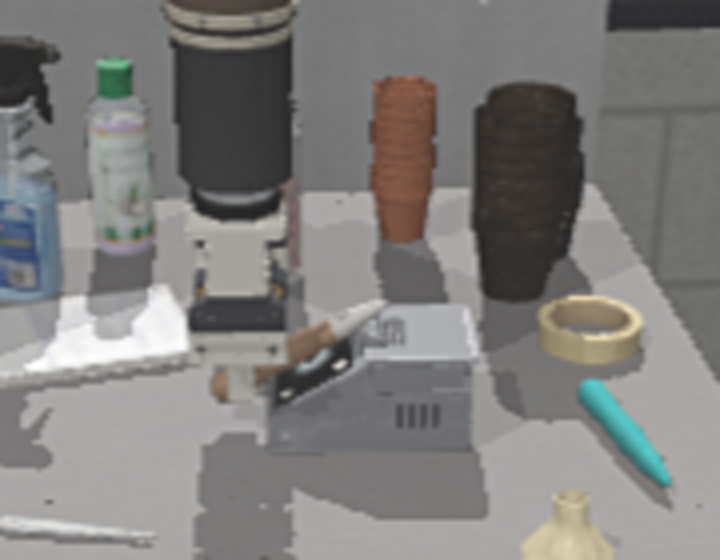

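View pics/scene8.png

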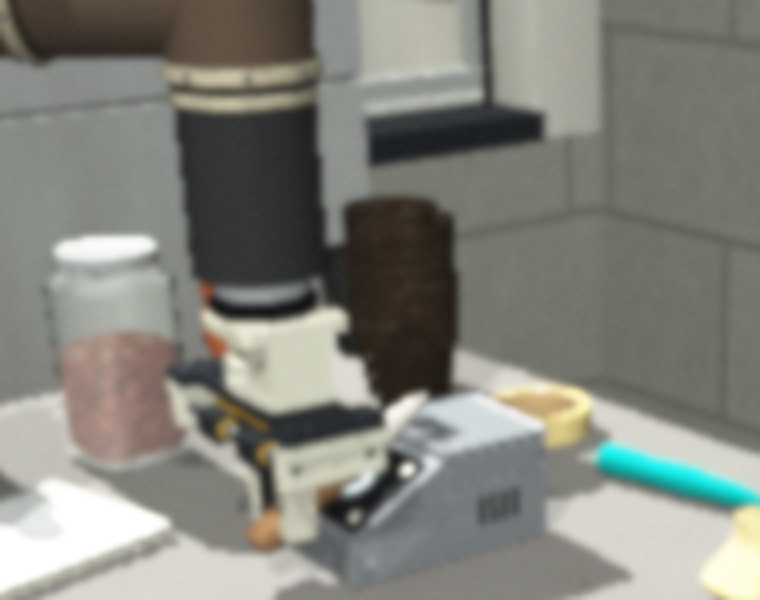

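```bash

python3 -m creep '[[0,0,-0.06,0,10],[0,0,-0.14,0,10],[0,0,-0.24,0,10],[0.1,0,-0.34,0,10],[0.22,0,-0.44,0,10],[0.34,0,-0.5,0,10],[0.46,0,-0.5,0,10],[0.56,0,-0.5,0,10]]'
python3 -m creep '[[0.1,0,0,0,10],[0.2,0,0,0,10],[0.3,0,0.04,0,10],[0.4,0,0.08,0,10],[0.48,0,0.12,0,10],[0.54,0,0.15,0,10],[0.55,0,0.16,0,10],[0.55,0,0.16,0,10]]'
python3 - <<'E'
from h import *
S=snapshot("side");C=snapshot("scene");w=snapshot("wrist")
crop(S,180,70,340,210,4,"side9.png");crop(C,120,80,300,230,4,"scene9.png");cv2.imwrite("pics/w9.png",w["img"])
E
```

```text
clock: 17.35
tool_pos: [0.4505, 0.1927, 0.0847]
orientation: [179.9, 0.0, 174.8]
force: [0.8, -0.8, -1.5]
opening: 0.026
clock: 18.02
tool_pos: [0.3963, 0.1975, 0.0677]
orientation: [-180.0, -0.0, 174.9]
force: [-0.0, -0.2, -1.1]
opening: 0.026
```

View pics/side9.png

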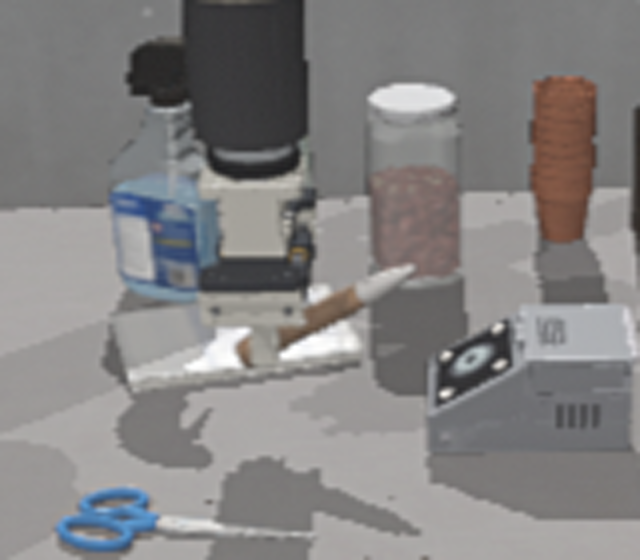

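View pics/scene9.png

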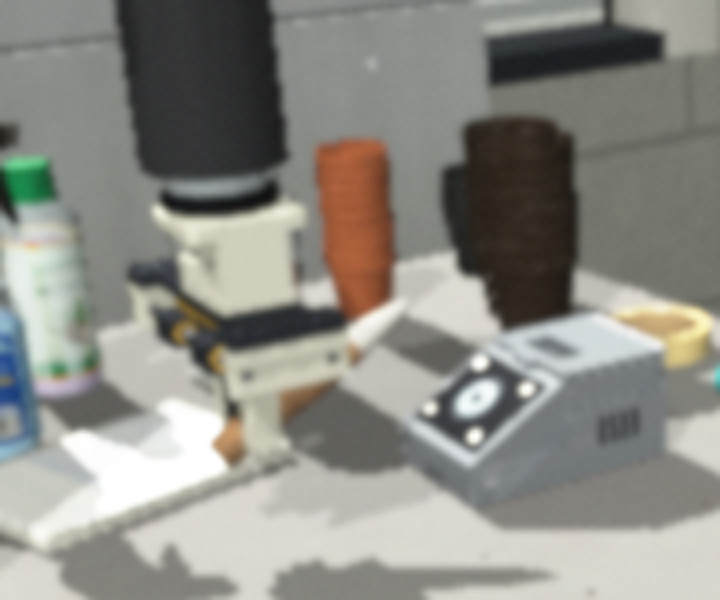

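View pics/w9.png

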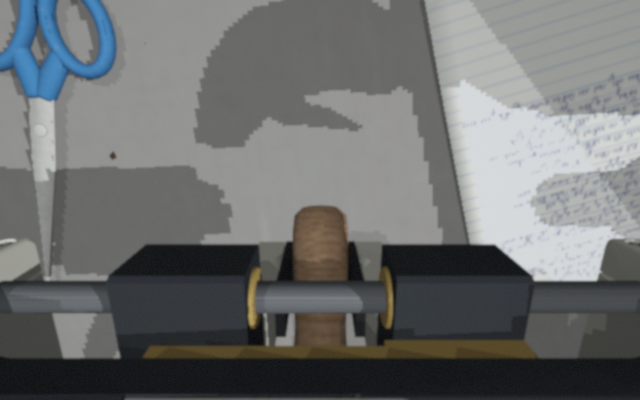

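```bash
python3 - <<'E'
from h import *
S=snapshot("side");C=snapshot("scene")
a=lambda x,y:((x+.5)/4-.5+180,(y+.5)/4-.5+70)
b=lambda x,y:((x+.5)/4-.5+120,(y+.5)/4-.5+80)
P=dict(tip=((412,267),(404,301)),junction=((356,294),(355,348)),lens=((473,359),(477,398)))
r={}
for n,(p,q) in P.items():
    x,e=tri(S,a(*p),C,b(*q)); r[n]=x; print(n,x.round(4),np.round(e,4))
psi=np.radians(-5.2);c,s=np.cos(psi),np.sin(psi)
lens=np.array([.567,.182,.058])
X=np.array([.866*c,.866*s,.5]);Y=np.array([-s,c,0]);Z=np.array([-.5*c,-.5*s,.866])
for n in('tip','junction'):
    d=r[n]-lens;print(n,"glass",(d@X).round(4),(d@Y).round(4),(d@Z).round(4))
# direction by grip point -> tip
o=ctrl.get_obs();g=o["tool_pos"]+[0,0,.008];d=r['tip']-g
print(np.linalg.norm(d),"tilt",np.degrees(np.arctan2(d[2],np.hypot(d[0],d[1]))),"yaw",np.degrees(np.arctan2(d[1],d[0])),"ang err",np.degrees(np.arccos(d@X/np.linalg.norm(d))))
butt=r['tip']-d/np.linalg.norm(d)*.17;print("butt",butt,(butt-lens)@X)
E
```

```text
tip [0.5182 0.1895 0.1428] [0. 0.]
junction [0.4714 0.1809 0.1227] [0.0017 0.0017]
lens [0.5672 0.1821 0.059 ] [0.0003 0.0003]
tip glass -0.0003 0.003 0.0981
junction glass -0.05 -0.0098 0.1036
0.13836113242511913 tilt 28.78969509194156 yaw -3.864139390680047 ang err 1.7220616163698341
butt [0.36951726 0.19951667 0.0609056 ] -0.17023824790852293
```

The tip is at (-0.3, 3, 98) mm in the glass frame and the shaft is about 2° off. I'll settle with one hold call and check that nothing drifts.

```bash

python3 -m creep '[[0,0,0,0,10],[0,0,0,0,10],[0,0,0,0,10],[0,0,0,0,10],[0,0,0,0,10],[0,0,0,0,10],[0,0,0,0,10],[0,0,0,0,10]]'
python3 - <<'E'
from h import *
from plant import workorder
S=snapshot("side"); a=cv2.imread("pics/side9.png"); crop(S,180,70,340,210,4,"side10.png"); b=cv2.imread("pics/side10.png")
print("changed px",(cv2.absdiff(a,b).max(2)>40).sum())
cv2.imwrite("pics/side_full.png",S["img"])
E
```

```text
clock: 18.93
tool_pos: [0.3968, 0.1975, 0.0681]
orientation: [180.0, 0.0, 174.9]
force: [-0.5, 0.2, -0.6]
opening: 0.0258
changed px 45
```

View pics/side_full.png

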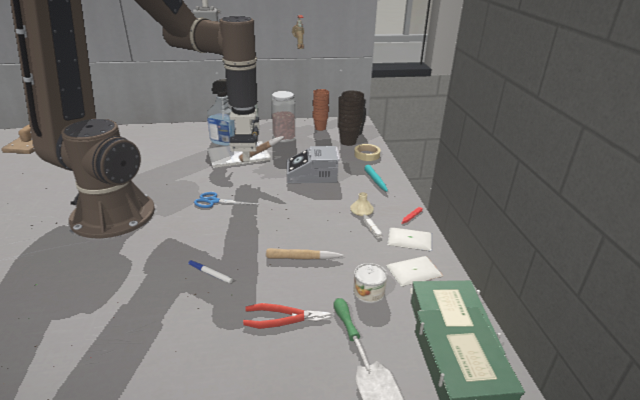

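The full view shows the cover shut at (322,157), the dibber held with its tip at (283,136), and the bystanders where they were: long dibber (305,255), rose (362,207), tin (370,283). Nothing is drifting, so I'll hand in.

```bash
python3 -c "
from plant import workorder
print(workorder.close_job())"
```

```text
the job is handed in; nothing more can be done
None
```

The battery cover is shut and the short dibber is held up to the lens. I handed the job in at about 19 s; the hand-in gives no verdict.

- **Cover:** I pressed it down with closed fingertips, and both side and scene views afterwards show it lying flat.
- **Dibber:** I took the brown one, which measured about 166 mm against about 197 mm for the tan one, and left the turquoise look-alike alone. I gripped it near the butt. The tool only points straight down, so I tilted the dibber in the fingers by lowering its shaft onto the camera's sloping top. I then drew it back clear of the camera.
- **Last measurement (from two views):**
  - The tip was about 98 mm out from the glass, 0 mm off the lens axis up the slope and 3 mm across it.
  - The shaft was about 2° off the up-slope direction, with the butt about 61 mm above the bench.
  - One reading disagreed: the wood-to-steel joint came out about 10 mm off the shaft line sideways. I put that down to a poorly matched pixel, because the grip point and the tip agree with each other.
- **Steadiness:** After a further 0.7 s of holding, the picture had hardly changed and the finger opening stayed at 26 mm.
- **Other things:** The long dibber, rose and tin look to be where they started, judged by eye in the last full view.

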